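# Pry the sprung clip off the wheel axle

### The arm

A 7-joint arm with a two-finger parallel gripper is mounted at the origin on a cart in front of the work surface, level with it; the furniture and walls round the work are solid. World frame = base frame: x ahead of the robot, y to its left, z up, the work surface at z = 0. Lengths are in m, angles in rad, forces in N, time in s.
With the tool pointing down it reaches from about 0.425 to 0.95 m from the base axis. Payload 16.7 kg.
Tool frame: the origin (TCP) lies at the very end of the fingers, on their centre line; the grasp point (between the pads) lies 19 mm behind it (r.grip_depth is the distance from the TCP to the grasp point, in m); z points along the fingers, y is the line along which they close (so a half turn about z gives the same grasp; the last joint's range is limited). The gripper opens to 94 mm and grips with 3 to 60 N. Pads are 16 mm wide; open, the fingers measure 119 mm over their backs; the gripper's body (75 mm by 177 mm) begins 78 mm behind the grasp point.
Start: joints at [-1.472, 0.426, 0.074, 1.606, -0.034, 1.111, -0.067], TCP at [0.166, 0.654, 0.205] pointing down, gripper open.
Joint ranges: [-2.85, 2.85], [-0.5, 2.14], [-1.23, 1.37], [0.21, 2.46], [-1.02, 4.16], [0.16, 2.05], [-2.73, 2.73]. Speed limits (rad/s): [1.89, 1.89, 2.39, 2.39, 3.01, 3.01, 3.01].

### API

Orientations are given as a rotation vector (axis times angle).
In Python, from workcell import r gives the robot as it stands.
- The arm moves only by the tool jog_arm, never from a script. Its argument "deltas" is a list of rows, each a list of 7 numbers: the shift along the tool's x, y, z in a scale on which 1.0 is 50 cm, then the turn, a rotation vector about the tool's x, y, z in fractions of the full range, 1 being 4 rad, then the opening, from 0 (shut) to 1 (fully open). In form: [[tx, ty, tz, ax, ay, az, hand], ...]. A call has 1 to 12 rows; each row is the pose to reach, as a shift and turn from the pose commanded when the call began, along the tool's axes at that moment; what a row does not reach only later rows make up. A row lasts 1/10 s, in which the tool goes at most 50 mm and 8.59 degrees, less where a joint would pass 70% of its speed; a pose out of reach is approached as far as the arm can. Shift and turn numbers lie between -1 and 1, and a call with a number outside is refused. A call with a gripper value outside its range is refused whole. The fingers move at their own pace and stop on an object; "force" is the grip in N (left out, the last holds). Time passes only in rows, so rows that repeat a pose let the fingers close. It gives the time, the measured TCP pose, the force, the opening and the grip force at its end, in the units of the state.
- r.observe(): the state, without advancing time (a new reading comes with each control period).
- r.read_camera(name): name is "scene" or "top"; returns the picture (384x512x3 uint8, red, green, blue); there is no depth.
- r.camera_model(name): a dict with "K" (3x3 intrinsics, pixels), "k1" (the pictures are not rectified: a ray, as slopes to the right and down, at radius r is drawn at 1 + k1 r^2 times it, then the intrinsics apply), "R" (3x3) and "t" (3): a world point X has camera coordinates R X + t. Camera axes: x right, y down, z forward; pixel columns grow to the right and rows downward; lengths in m; the calibration is good to about 2 mm. A picture is of the moment at which its call begins. camera_model takes no time and is no camera call.
- r.finish_job(): hands the job in; it is judged then, once.
The state is a dict: "time_s": time; "q": joint angles; "qvel": joint speeds; "joint_efforts": joint torques, N m; "tcp_pos": TCP position; "eef_rot": TCP orientation; "ft_force": force on the tool from outside, world axes, zero at the start; "moment": the same for the moment, N m; "opening": finger opening in m; "gripper_force": force on a finger pad.
Only numpy, scipy, OpenCV 4.12 (cv2) and the standard library are available. Lean on these libraries where they do the work, as an engineer would, in place of code of your own. Each camera call takes 0.05 s, during which the arm holds its last target. There are 200 camera calls.

### The job

Take the hooked pick out of its stand and use it to pull the sprung wire clip up out of its groove on the wheel's axle; do not touch the clip with the fingers while it is on the axle, and feel your way with the hook so that neither axle nor clip is strained. Then leave the clip lying in the blue tray and put the pick back in the slot of its stand, without disturbing the two screwdrivers and the marker.

Things in the scene. Friction and masses are not known exactly. Their poses are not given: they have to be found in the camera images.
- pick: Hooked pick, about 110 g, upright in its stand. Origin: centre of the underside of its dark round collar (38 mm wide, 4 mm thick); z up the tool. A steel rod 4 mm thick runs down its axis and ends in a hook along the pick's +x. The rod's length differs each time and is not measured: the hook's underside is 68 to 96 mm below the collar's; find it by touch. The rod slips only above 60 N.
- pick_grip (a point): Middle of the pick's orange handle, 16 x 16 mm square, sides along the pick's x and y, from 4 to 62 mm above the collar's underside (this point 36 mm above it). Grip it from above with the pads flat on two sides.
- pick_nose (a point): Lower end of the pick's brass nose (11 mm wide), 8 mm below the collar's underside, where the rod comes out. x shows which way the hook points. The hook is level 3 mm wire, flush with the rod's lower end, reaching 18 mm from the rod's axis; its last 4 mm are turned up, making it 8 mm high at the tip.
- stand_hole (a point): Where the pick's rod hangs in the slot in the top of the fixed wooden pick stand (90 x 80 mm, 105 mm high), level with the upper face; z up, x along the slot. From here the slot reaches 24 mm toward +x (room for the hook) and 8 mm toward -x; it is 18 mm wide. The board is 8 mm thick, free space below. The pick hangs by its collar, its hook roughly toward the slot's +x.
- axle_stand: Grey bracket fixed to the bench, with a black wheel (90 mm diameter) on a level stub axle along its x, axis 90 mm up. Origin: on the bench under the bracket, z up. The axle's free end is at x = -35 mm, the wheel's face at +7 mm; the foot spans x -50 to +60 mm, 90 mm wide, 8 mm thick.
- groove (a point): Middle of the clip's groove, on the axle's axis; x along the axle toward the wheel, z up. The groove is 5.5 mm wide and 18 mm in diameter. On its free side is a steel land of 22 mm diameter from x = -2.75 to -16.25 mm (chamfered end), on the wheel's side a brass sleeve of 22 mm diameter up to the wheel's face at +26 mm.
- clip: Sprung clip of 4 mm steel wire, 30 mm wide (y), 42 mm high (z), 4 mm thick (x), 28 g, sitting in the groove. Origin: on the axle's axis when seated; x along the axle toward the wheel, z up toward its arch. Two sprung legs, open below, grip the axle and reach down to z = -14 mm. Pulled straight up (+z) by its arch, it gives way within 15 mm at about 6 to 14 N and is clear after 25 mm.
- clip_bar (a point): Underside of the level bar (17 mm long along y) of the clip's arch, 24 mm above the clip's origin. Between it and the top of the axle's land (13 mm lower) is a window 21 mm wide; the hook enters it along +x from the axle's free end. Once off, the clip hangs by this bar on the hook.
- tray: Open blue tray, fixed, 130 x 110 mm (x, y), 22 mm high, walls and floor 4 mm thick. Origin: centre of its underside, z up.
- driver_red: Red-handled screwdriver on the bench, 198 mm long: leave it alone.
- driver_green: Green-handled screwdriver on the bench, 153 mm long: leave it alone.
- marker: Black marker pen on the bench, 134 mm long: leave it alone.

How it is judged:
By the outcome, as a careful person would: the job done as asked, in the order asked, and still so for the second after the job is handed in, with the robot touching nothing.
It also fails if it takes over 67 s, if anything falls off the work surface, if the arm or the gripper's body presses on something with over 40 N, if the wrist force passes 120 N, or if a joint passes its speed limit or range.

## Working session

There is one attempt and no reset: what is moved stays moved. The work goes in short steps, Python scripts to look and compute and a tool call to move; the robot and the scene stay as the last step left them, time stands still between calls to the robot, and variables do not carry over. Pictures are saved under pics/ and viewed, at most 10 in all, crops included, and the job is handed in when it is done.

Besides the shell and the picture viewer there is one more tool, called after "Call:" in YAML: its name, and indented under it one key for each argument. jog_arm: Moves the arm, as the interface text tells. Its arguments: {"type":"object","properties":{"deltas":{"type":"array","items":{"type":"array","items":{"type":"number"}}},"force":{"type":"number"}},"required":["deltas"]}

```bash
mkdir -p pics; ls; python3 - <<'E'
from workcell import r
import cv2
for n in("scene","top"):
    m=r.camera_model(n);print(n,{k:(v.round(4).tolist() if hasattr(v,'round') and hasattr(v,'tolist') else v) for k,v in m.items()})
    im=r.read_camera(n);cv2.imwrite(f"pics/{n}0.png",im[:,:,::-1])
o=r.observe();print(o)
E
```

```text
pics
scene {'K': [[469.73, 0.0, 253.3352], [0.0, 469.73, 187.6002], [0.0, 0.0, 1.0]], 'k1': -0.051862436999753576, 'R': [[0.6296, -0.7767, 0.0152], [-0.5129, -0.4303, -0.7429], [0.5835, 0.46, -0.6693]], 't': [-0.3872, 0.3617, 1.1178]}
top {'K': [[451.0868, 0.0, 253.7083], [0.0, 451.0868, 191.6063], [0.0, 0.0, 1.0]], 'k1': -0.12041238510511969, 'R': [[-0.319, -0.9477, 0.0028], [-0.9201, 0.309, -0.2406], [0.2272, -0.0794, -0.9706]], 't': [0.1543, 0.5509, 1.1746]}
{'time_s': 0.1, 'q': array([-1.47252312,  0.42665803,  0.07385925,  1.60652634, -0.03411126,
        1.11082053, -0.06711788]), 'qvel': array([ 2.94584889e-03, -1.36744980e-03, -1.15112022e-03, -2.91722128e-03,
       -5.69772632e-06,  2.33005784e-03, -6.50177614e-04]), 'joint_efforts': array([ 7.42170640e-03, -9.37472248e+01,  3.67726877e+00, -4.55046272e+01,
       -4.84240917e-02,  1.67708419e-02,  1.04842595e-04]), 'tcp_pos': array([0.16547088, 0.65399554, 0.20486081]), 'eef_rot': array([-3.88290719e-01, -3.11743305e+00,  1.80743362e-03]), 'ft_force': array([ 0.10517882, -0.98667151,  0.1476795 ]), 'moment': array([ 0.01460623, -0.00450333, -0.00688742]), 'gripper_force': 0.0, 'opening': 0.09418904654262561}
```

View pics/scene0.png

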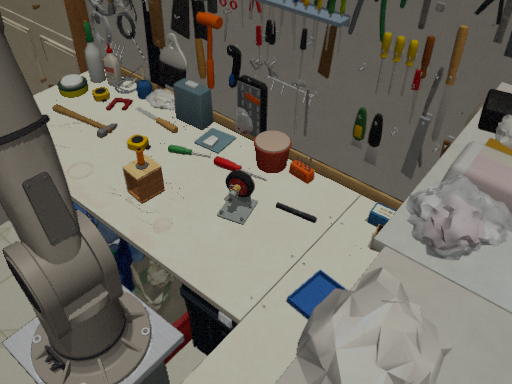

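View pics/top0.png

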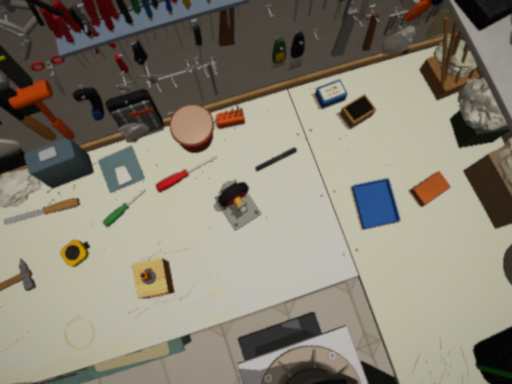

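The scene view shows the stand and pick at about (144,175), the axle bracket at (238,195) and the tray at (317,295). In the top view they are at (152,278), (238,205) and (376,204). Next I'll zoom in on these.

```bash
cat > h.py <<'E'
import numpy as np, cv2
from workcell import r
from scipy.spatial.transform import Rotation as Ro
M={n:r.camera_model(n) for n in("scene","top")}
def ray(n,u,v):
    m=M[n];K=np.array(m["K"]);R=np.array(m["R"]);t=np.array(m["t"])
    d=np.array([(u-K[0,2])/K[0,0],(v-K[1,2])/K[1,1]]);s=d.copy()
    for _ in range(20): s=d/(1+m["k1"]*(s@s))
    w=R.T@np.r_[s,1]; return -R.T@t,w/np.linalg.norm(w)
def plane(n,u,v,z):
    c,w=ray(n,u,v);return c+w*(z-c[2])/w[2]
def tri(a,b):
    (c1,w1),(c2,w2)=ray("scene",*a),ray("top",*b)
    s=np.linalg.lstsq(np.c_[w1,-w2],c2-c1,rcond=None)[0]
    p,q=c1+s[0]*w1,c2+s[1]*w2
    return (p+q)/2,np.linalg.norm(p-q)
def proj(n,X):
    m=M[n];c=np.array(m["R"])@X+m["t"];s=c[:2]/c[2];s=s*(1+m["k1"]*(s@s))
    K=np.array(m["K"]);return s*[K[0,0],K[1,1]]+K[:2,2]
def crop(im,x,y,w,h,s): return cv2.resize(im[y:y+h,x:x+w],None,fx=s,fy=s,interpolation=cv2.INTER_CUBIC)
E
python3 - <<'E'
from h import *
s=cv2.imread("pics/scene0.png");t=cv2.imread("pics/top0.png")
a=np.vstack([np.hstack([crop(s,112,144,57,60,7)[:300*2][:420,:399],crop(s,211,165,57,60,7)]),
 ])
b=np.hstack([crop(t,124,250,57,60,7),crop(t,210,174,57,60,7)])
def fit(x):return cv2.resize(x,(798,840))
cv2.imwrite("pics/c1.png",a);cv2.imwrite("pics/c2.png",b);print(a.shape,b.shape)
hs=cv2.cvtColor(t,cv2.COLOR_BGR2HSV)
m=cv2.inRange(hs,(105,150,80),(125,255,255));m[:, :340]=0;m[:170]=0;m[240:]=0
c=max(cv2.findContours(m,0,1)[0],key=cv2.contourArea);q=cv2.boxPoints(cv2.minAreaRect(c))
P=np.array([plane("top",*p,0.022) for p in q]);print(q,P,P.mean(0),[np.linalg.norm(P[i]-P[i-1]) for i in range(4)])
E
```

```text
(420, 798, 3) (420, 798, 3)
[[352.57257 186.37567]
 [387.27466 177.24356]
 [398.4793  219.82126]
 [363.77722 228.95337]] [[ 0.50591749 -0.30809764  0.022     ]
 [ 0.49891068 -0.41554738  0.022     ]
 [ 0.37192904 -0.39789404  0.022     ]
 [ 0.38009145 -0.29284484  0.022     ]] [ 0.43921217 -0.35359598  0.022     ] [np.float64(0.1267471534685134), np.float64(0.10767794625984763), np.float64(0.12820287899361962), np.float64(0.10536582935718762)]
```

View pics/c1.png

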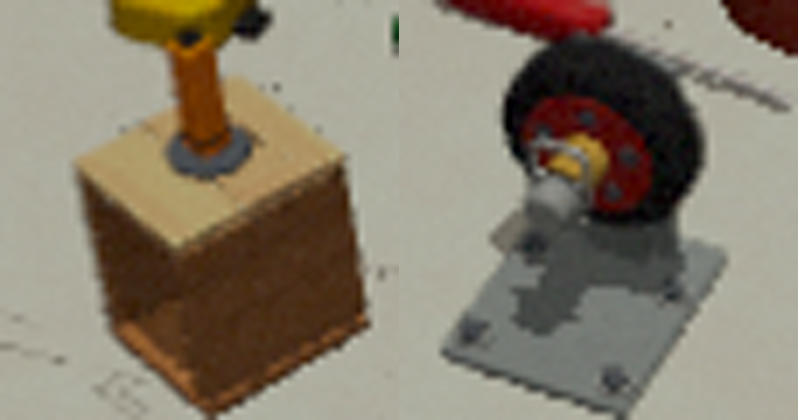

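View pics/c2.png

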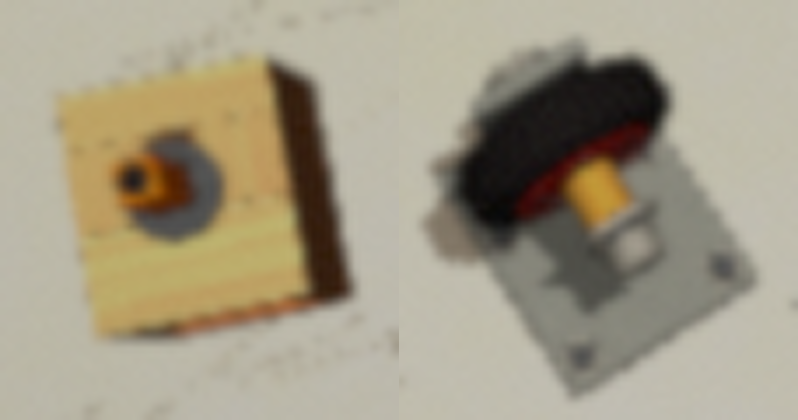

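```bash
python3 - <<'E'
from h import *
np.set_printoptions(precision=4,suppress=True)
off={'ss':(112,144),'sa':(211-57,165),'ts':(124,250),'ta':(210-57,174)}
def px(k,x,y): o=off[k];return (x+.5)/7-.5+o[0],(y+.5)/7-.5+o[1]
def P(k,x,y,z): return plane("scene" if k[0]=='s' else "top",*px(k,x,y),z)
def show(k,pts,z):
    a=np.array([P(k,*p,z) for p in pts]);print(k,z);print(a[:,:2],[round(float(np.linalg.norm(a[i]-a[i-1])),4) for i in range(len(a))],a.mean(0)[:2])
    d=np.diff(a,axis=0);print(' ang',np.degrees(np.arctan2(d[:,1],d[:,0])))
show('ts',[(56,97),(268,60),(308,300),(100,338)],.105)
show('ss',[(78,160),(240,78),(345,157),(178,247)],.105)
print('collar',P('ts',175,187,.109),P('ss',210,150,.109))
print('slot mark',P('ts',180,135,.105),P('ss',245,135,.105))
show('ta',[(575,398),(757,282)],.008)
show('sa',[(440,352),(620,415),(728,245)],.008)
print('handle top',P('ts',133,182,.171),P('ss',190,45,.167))
print('clip bar', tri(px('sa',557,143),px('ta',620,215)))
print('land end', tri(px('sa',550,213),px('ta',648,265)))
E
```

```text
ts 0.105
[[0.4815 0.3352]
 [0.47   0.2559]
 [0.3814 0.2665]
 [0.3918 0.3434]] [0.0901, 0.0801, 0.0892, 0.0775] [0.4312 0.3003]
 ang [-98.249  173.1571  82.2902]
ss 0.105
[[0.395  0.3393]
 [0.4795 0.3291]
 [0.4716 0.2512]
 [0.3849 0.2609]] [0.0791, 0.0851, 0.0783, 0.0872] [0.4327 0.2951]
 ang [ -6.8854 -95.7516 173.6061]
collar [0.4354 0.301  0.109 ] [0.4339 0.296  0.109 ]
slot mark [0.4536 0.2948 0.105 ] [0.4537 0.2964 0.105 ]
ta 0.008
[[ 0.495   0.0529]
 [ 0.5168 -0.0322]] [0.0879, 0.0879] [0.5059 0.0104]
 ang [-75.642]
sa 0.008
[[ 0.494   0.046 ]
 [ 0.5152 -0.0379]
 [ 0.6266 -0.0075]] [0.143, 0.0865, 0.1154] [0.5453 0.0002]
 ang [-75.8129  15.2384]
handle top [0.4338 0.3022 0.171 ] [0.4335 0.296  0.167 ]
clip bar (array([0.5386, 0.0165, 0.1154]), np.float64(0.0012036291364322773))
land end (array([0.5236, 0.0102, 0.0896]), np.float64(0.004815337553812964))
```

```bash
cat >> h.py <<'E'
np.set_printoptions(precision=4,suppress=True)
def delta(pos,hookyaw_deg=None):
    "print tool-frame shift (cm) and z turn for TCP pos, hook direction (= -tool x) yaw"
    o=r.observe();T=Ro.from_rotvec(o["eef_rot"]);p=o["tcp_pos"]
    x=T.as_matrix()[:,0];h=np.degrees(np.arctan2(-x[1],-x[0]))
    print("t",round(o["time_s"],2),"tcp",p,"hookyaw",round(h,2),"tilt",T.as_matrix()[2],"F",o["ft_force"],"open",round(o["opening"],4),"q",o["q"])
    if pos is not None:
        print("shift cm",T.inv().apply(np.array(pos)-p)*100)
    if hookyaw_deg is not None: print("az",-np.radians(hookyaw_deg-h))
E
python3 -c "
from h import *
delta((.4346,.2985,.24),-7.3)"
```

```text
t 0.1 tcp [0.1655 0.654  0.2049] hookyaw -14.2 tilt [-0.0001 -0.0012 -1.    ] F [ 0.1052 -0.9867  0.1477] open 0.0942 q [-1.4725  0.4267  0.0739  1.6065 -0.0341  1.1108 -0.0671]
shift cm [-34.8113 -27.8656  -3.4793]
az -0.12042382669451107
```

Careful with the scale: shifts go in shares of 50 cm and turns go in shares of 4 rad. That gives: -34.8 cm / 50 = -0.696, -27.9 cm / 50 = -0.558, -0.12 rad / 4 = -0.03.

Call:
jog_arm:
  deltas:
    - [-0.696,-0.558,-0.07,0,0,-0.03,1]
    - [-0.696,-0.558,-0.07,0,0,-0.03,1]
    - [-0.696,-0.558,-0.07,0,0,-0.03,1]
    - [-0.696,-0.558,-0.07,0,0,-0.03,1]
    - [-0.696,-0.558,-0.07,0,0,-0.03,1]
    - [-0.696,-0.558,-0.07,0,0,-0.03,1]
    - [-0.696,-0.558,-0.07,0,0,-0.03,1]
    - [-0.696,-0.558,-0.07,0,0,-0.03,1]
    - [-0.696,-0.558,-0.07,0,0,-0.03,1]
    - [-0.696,-0.558,-0.07,0,0,-0.03,1]
    - [-0.696,-0.558,-0.07,0,0,-0.03,1]
    - [-0.696,-0.558,-0.07,0,0,-0.03,1]

```text
time_s: 1.3
tcp_pos: [0.4338, 0.2993, 0.2402]
eef_rot: [-0.199, -3.135, 0.0]
ft_force: [-0.4, 0.3, -0.8]
opening: 0.0939
gripper_force: 0.0
```

```bash
python3 -c "
from h import *
delta((.4346,.2985,.122),-7.3)
for n,b in(('scene',(100,100)),('top',(110,235))):
    im=r.read_camera(n)[:,:,::-1];cv2.imwrite(f'pics/{n}1.png',im)
a=cv2.imread('pics/scene1.png');b=cv2.imread('pics/top1.png')
cv2.imwrite('pics/c3.png',np.hstack([crop(a,95,105,80,100,5),crop(b,110,225,80,100,5)]))"
```

```text
t 1.3 tcp [0.4338 0.2993 0.2402] hookyaw -7.26 tilt [ 0.0005 -0.0001 -1.    ] F [-0.3626  0.2848 -0.8007] open 0.0939 q [-0.9554  0.1498  0.2572  1.9065 -0.0431  1.091   0.7631]
shift cm [-0.096  -0.0669 11.8241]
az 0.0006865243724685687
```

View pics/c3.png

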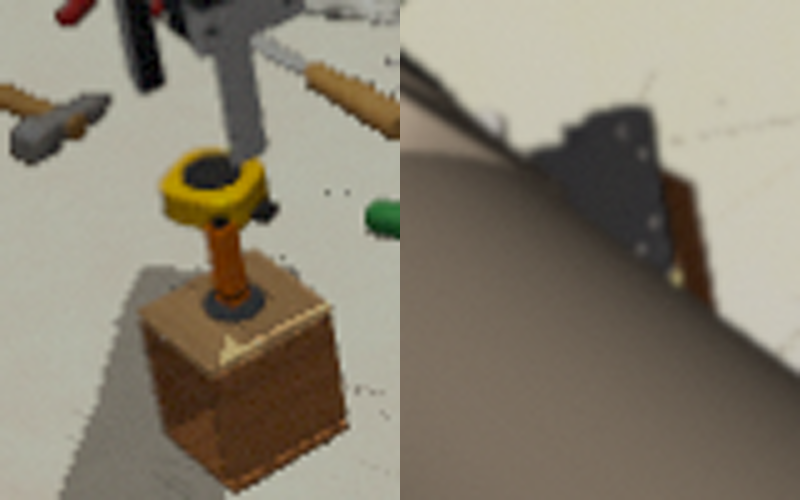

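The fingers straddle the orange handle: in the scene crop it is at (225,260), with a finger on each side. I'll descend and grip.

In the tool's units: 11.8 cm / 50 = 0.236, 11 cm / 50 = 0.22.

Call:
jog_arm:
  deltas:
    - [-0.002,-0.0014,0.06,0,0,0,1]
    - [-0.002,-0.0014,0.12,0,0,0,1]
    - [-0.002,-0.0014,0.18,0,0,0,1]
    - [-0.002,-0.0014,0.22,0,0,0,1]
    - [-0.002,-0.0014,0.236,0,0,0,1]
    - [-0.002,-0.0014,0.236,0,0,0,1]
    - [-0.002,-0.0014,0.236,0,0,0,0.3]
    - [-0.002,-0.0014,0.236,0,0,0,0]
    - [-0.002,-0.0014,0.236,0,0,0,0]
    - [-0.002,-0.0014,0.236,0,0,0,0]
    - [-0.002,-0.0014,0.236,0,0,0,0]
    - [-0.002,-0.0014,0.236,0,0,0,0]
  force: 50

```text
time_s: 2.6
tcp_pos: [0.4354, 0.2977, 0.1226]
eef_rot: [0.201, 3.135, 0.0]
ft_force: [0.9, -0.0, 0.5]
opening: 0.0494
gripper_force: 0.0
```

Call:
jog_arm:
  deltas:
    - [0,0,0,0,0,0,0]
    - [0,0,0,0,0,0,0]
    - [0,0,0,0,0,0,0]
    - [0,0,0,0,0,0,0]
    - [0,0,0,0,0,0,0]
    - [0,0,0,0,0,0,0]
    - [0,0,0,0,0,0,0]
    - [0,0,0,0,0,0,0]

```text
time_s: 3.4
tcp_pos: [0.4354, 0.2977, 0.1225]
eef_rot: [-0.201, -3.135, 0.0]
ft_force: [0.9, 1.2, -1.2]
opening: 0.0158
gripper_force: 50.0
```

In the tool's units: -13.5 cm / 50 = -0.27, -12 cm / 50 = -0.24.

Call:
jog_arm:
  deltas:
    - [0,0,-0.02,0,0,0,0]
    - [0,0,-0.06,0,0,0,0]
    - [0,0,-0.12,0,0,0,0]
    - [0,0,-0.18,0,0,0,0]
    - [0,0,-0.24,0,0,0,0]
    - [0,0,-0.27,0,0,0,0]
    - [0,0,-0.27,0,0,0,0]
    - [0,0,-0.27,0,0,0,0]

```text
time_s: 4.2
tcp_pos: [0.4352, 0.2975, 0.2574]
eef_rot: [-0.201, -3.135, -0.0]
ft_force: [-0.3, -0.6, -2.6]
opening: 0.0161
gripper_force: 50.0
```

```bash
python3 -c "
from h import *
delta((.47,.08,.2575),14.5)
a=r.read_camera('scene')[:,:,::-1];cv2.imwrite('pics/scene2.png',a)
p=proj('scene',r.observe()['tcp_pos']).astype(int);print(p)
cv2.imwrite('pics/c4.png',crop(a,p[0]-40,p[1]-30,80,100,6))"
```

```text
t 4.2 tcp [0.4352 0.2975 0.2574] hookyaw -7.32 tilt [ 0.      0.0001 -1.    ] F [-0.3479 -0.5984 -2.5678] open 0.0161 q [-0.9586  0.1344  0.2634  1.8851 -0.0388  1.1269  0.7622]
shift cm [ -6.2255 -21.1298  -0.0125]
az -0.3809137864059548
[134 124]
```

View pics/c4.png

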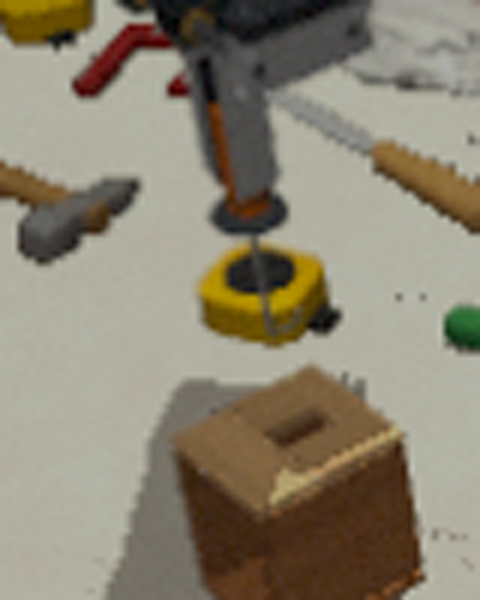

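The pick hangs free. Its rod end is at crop (273,332), the hook points along the slot's +x, and the empty slot is centred near (298,428). Next I'll measure these and move to clear bench to touch off.

```bash
python3 -c "
from h import *
P=lambda x,y,z:plane('scene',(x+.5)/6-.5+94,(y+.5)/6-.5+94,z)
print('slot mid',P(298,428,.105),'ends',P(270,443,.105),P(325,413,.105))
o=r.observe();t=o['tcp_pos'];print('collar under at tcp-.017',P(249,215,t[2]-.015),t)
for L in(.068,.075,.082,.089,.096):
  b=t-[0,0,.017+L];q=[(proj('scene',b+d*np.array([np.cos(-.127),np.sin(-.127),0]))-94)*6 for d in(0,.018)];print(L,q)
delta((.46,.15,.125),14.5)"
```

```text
slot mid [0.4404 0.2966 0.105 ] ends [0.4232 0.2983 0.105 ] [0.4574 0.2952 0.105 ]
collar under at tcp-.017 [0.4334 0.2951 0.2418] [0.435  0.2974 0.2568]
0.068 [array([267.2728, 325.7527]), array([297.7793, 310.9022])]
0.075 [array([269.3306, 336.9771]), array([299.7231, 322.1027])]
0.082 [array([271.3761, 348.1281]), array([301.6552, 333.2305])]
0.089 [array([273.4093, 359.2063]), array([303.5759, 344.2862])]
0.096 [array([275.4304, 370.2124]), array([305.4852, 355.2704])]
t 4.25 tcp [0.435  0.2974 0.2568] hookyaw -7.32 tilt [ 0.0006 -0.0008 -1.    ] F [ 0.1421 -1.1731 -1.0109] open 0.0159 q [-0.9586  0.1351  0.2633  1.8856 -0.0388  1.1268  0.7622]
shift cm [ -4.3681 -14.2888  13.191 ]
az -0.38080741762543896
```

In the tool's units: -14.3 cm / 50 = -0.286, 13 cm / 50 = 0.26, -0.38 rad / 4 = -0.095.

Call:
jog_arm:
  deltas:
    - [-0.088,-0.286,0,0,0,-0.095,0]
    - [-0.088,-0.286,0,0,0,-0.095,0]
    - [-0.088,-0.286,0,0,0,-0.095,0]
    - [-0.088,-0.286,0,0,0,-0.095,0]
    - [-0.088,-0.286,0,0,0,-0.095,0]
    - [-0.088,-0.286,0.08,0,0,-0.095,0]
    - [-0.088,-0.286,0.16,0,0,-0.095,0]
    - [-0.088,-0.286,0.22,0,0,-0.095,0]
    - [-0.088,-0.286,0.26,0,0,-0.095,0]
    - [-0.088,-0.286,0.26,0,0,-0.095,0]
    - [-0.088,-0.286,0.26,0,0,-0.095,0]

```text
time_s: 5.35
tcp_pos: [0.4605, 0.1511, 0.1275]
eef_rot: [0.396, -3.115, 0.001]
ft_force: [0.4, -0.3, -1.0]
opening: 0.0159
gripper_force: 50.0
```

```bash
python3 -c "
from h import *
delta(None)
a=r.read_camera('scene')[:,:,::-1];b=r.read_camera('top')[:,:,::-1];cv2.imwrite('pics/scene3.png',a);cv2.imwrite('pics/top3.png',b)
p=proj('scene',r.observe()['tcp_pos']).astype(int);q=proj('top',r.observe()['tcp_pos']).astype(int);print(p,q)
cv2.imwrite('pics/c5.png',np.hstack([crop(a,p[0]-30,p[1]-40,90,90,4.4),crop(b,q[0]-30,q[1]-50,90,90,4.4)]))"
```

```text
t 5.35 tcp [0.4605 0.1511 0.1275] hookyaw 14.48 tilt [ 0.0011 -0.0004 -1.    ] F [ 0.37   -0.2951 -1.0017] open 0.0159 q [-0.7484  0.2159  0.3396  2.1162 -0.097   0.825   1.4735]
[180 175] [200 247]
```

View pics/c5.png

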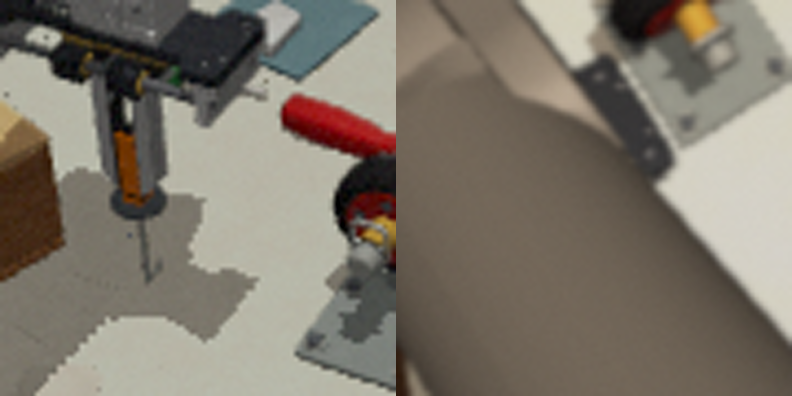

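The pick hangs clear above empty bench, with its rod end near (150,282) in the left crop. The axle bracket is well to the right. Next comes the touch-off.

In the tool's units: 2.8 cm / 50 = 0.056, 2.3 cm / 50 = 0.046.

Call:
jog_arm:
  deltas:
    - [0,0,0.01,0,0,0,0]
    - [0,0,0.02,0,0,0,0]
    - [0,0,0.03,0,0,0,0]
    - [0,0,0.04,0,0,0,0]
    - [0,0,0.046,0,0,0,0]
    - [0,0,0.052,0,0,0,0]
    - [0,0,0.056,0,0,0,0]
    - [0,0,0.056,0,0,0,0]
    - [0,0,0.056,0,0,0,0]

```text
time_s: 6.35
tcp_pos: [0.4608, 0.1502, 0.0995]
eef_rot: [0.395, -3.117, 0.0]
ft_force: [-0.7, -0.4, -1.0]
opening: 0.0157
gripper_force: 50.0
```

In the tool's units: 0.3 cm / 50 = 0.006, 0.2 cm / 50 = 0.004.

Call:
jog_arm:
  deltas:
    - [0,0,0.002,0,0,0,0]
    - [0,0,0.004,0,0,0,0]
    - [0,0,0.006,0,0,0,0]
    - [0,0,0.006,0,0,0,0]
    - [0,0,0.006,0,0,0,0]

```text
time_s: 6.85
tcp_pos: [0.4608, 0.1502, 0.0965]
eef_rot: [0.395, -3.117, 0.0]
ft_force: [0.5, 0.5, -0.7]
opening: 0.016
gripper_force: 50.0
```

In the tool's units: 0.2 cm / 50 = 0.004, 0.1 cm / 50 = 0.002.

Call:
jog_arm:
  deltas:
    - [0,0,0.002,0,0,0,0]
    - [0,0,0.004,0,0,0,0]
    - [0,0,0.004,0,0,0,0]
    - [0,0,0.004,0,0,0,0]

```text
time_s: 7.25
tcp_pos: [0.4608, 0.1502, 0.0944]
eef_rot: [0.395, -3.117, 0.0]
ft_force: [-0.1, -0.4, -1.4]
opening: 0.0156
gripper_force: 50.0
```

In the tool's units: 0.2 cm / 50 = 0.004, 0.1 cm / 50 = 0.002.

Call:
jog_arm:
  deltas:
    - [0,0,0.002,0,0,0,0]
    - [0,0,0.004,0,0,0,0]
    - [0,0,0.004,0,0,0,0]
    - [0,0,0.004,0,0,0,0]

```text
time_s: 7.65
tcp_pos: [0.4608, 0.1502, 0.0924]
eef_rot: [0.395, -3.117, 0.0]
ft_force: [0.5, 0.7, -1.3]
opening: 0.0161
gripper_force: 50.0
```

In the tool's units: 0.15 cm / 50 = 0.003, 0.1 cm / 50 = 0.002.

Call:
jog_arm:
  deltas:
    - [0,0,0.002,0,0,0,0]
    - [0,0,0.003,0,0,0,0]
    - [0,0,0.003,0,0,0,0]
    - [0,0,0.003,0,0,0,0]

```text
time_s: 8.05
tcp_pos: [0.4608, 0.1502, 0.091]
eef_rot: [0.395, -3.117, 0.0]
ft_force: [0.5, 0.2, -1.8]
opening: 0.0161
gripper_force: 50.0
```

In the tool's units: 0.15 cm / 50 = 0.003, 0.1 cm / 50 = 0.002.

Call:
jog_arm:
  deltas:
    - [0,0,0.002,0,0,0,0]
    - [0,0,0.003,0,0,0,0]
    - [0,0,0.003,0,0,0,0]
    - [0,0,0.003,0,0,0,0]

```text
time_s: 8.45
tcp_pos: [0.4612, 0.1504, 0.0902]
eef_rot: [-0.395, 3.116, 0.001]
ft_force: [-2.5, -1.1, 16.1]
opening: 0.0158
gripper_force: 49.9
```

In the tool's units: -10.5 cm / 50 = -0.21, -8 cm / 50 = -0.16.

Call:
jog_arm:
  deltas:
    - [0,0,-0.04,0,0,0,0]
    - [0,0,-0.1,0,0,0,0]
    - [0,0,-0.16,0,0,0,0]
    - [0,0,-0.21,0,0,0,0]
    - [0,0,-0.21,0,0,0,0]
    - [0,0,-0.21,0,0,0,0]

```text
time_s: 9.05
tcp_pos: [0.4608, 0.1504, 0.1945]
eef_rot: [-0.395, 3.116, 0.001]
ft_force: [-0.0, 0.4, -0.9]
opening: 0.0157
gripper_force: 50.0
```

```bash
python3 -c "
from h import *
delta((.4983,.005,.1939),14.5)"
```

```text
t 9.05 tcp [0.4608 0.1504 0.1945] hookyaw 14.46 tilt [-0.0007  0.0005 -1.    ] F [-0.0438  0.3501 -0.8759] open 0.0157 q [-0.772   0.1217  0.354   2.0507 -0.0512  0.9765  1.4313]
shift cm [ -0.0013 -15.0141   0.05  ]
az -0.0007249629385170848
```

In the tool's units: -15 cm / 50 = -0.3, -14 cm / 50 = -0.28.

Call:
jog_arm:
  deltas:
    - [0,-0.06,0.002,0,0,0,0]
    - [0,-0.12,0.002,0,0,0,0]
    - [0,-0.18,0.002,0,0,0,0]
    - [0,-0.24,0.002,0,0,0,0]
    - [0,-0.28,0.002,0,0,0,0]
    - [0,-0.3,0.002,0,0,0,0]
    - [0,-0.3,0.002,0,0,0,0]
    - [0,-0.3,0.002,0,0,0,0]

```text
time_s: 9.85
tcp_pos: [0.4978, 0.0058, 0.1929]
eef_rot: [0.396, -3.116, 0.0]
ft_force: [0.8, 0.8, -1.2]
opening: 0.0156
gripper_force: 50.0
```

```bash
python3 -c "
from h import *
delta((.5283,.0127,.1939),14.5)
a=r.read_camera('scene')[:,:,::-1];b=r.read_camera('top')[:,:,::-1];cv2.imwrite('pics/scene4.png',a);cv2.imwrite('pics/top4.png',b)
cv2.imwrite('pics/c6.png',np.hstack([crop(a,200,145,60,80,7),crop(b,205,170,55,80,7)[:,:380]]))"
```

```text
t 9.85 tcp [0.4978 0.0058 0.1929] hookyaw 14.48 tilt [ 0.001   0.0001 -1.    ] F [ 0.764   0.7527 -1.1855] open 0.0156 q [-0.5651  0.1527  0.4731  2.0302 -0.0836  0.9778  1.7737]
shift cm [-3.1219 -0.0956 -0.1021]
az -0.0004226691405070052
```

View pics/c6.png

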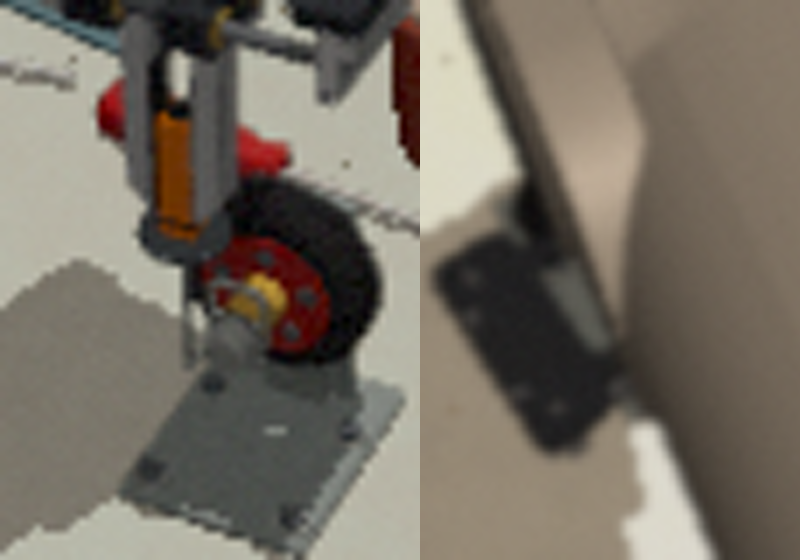

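```bash
python3 -c "
from h import *
a=np.radians(14.5);ax=np.array([np.cos(a),np.sin(a),0]);ay=np.array([-ax[1],ax[0],0]);Z=np.array([0,0,1])
C=lambda X:((proj('scene',X)-[200,145]+.5)*7-.5).round(0)
t=r.observe()['tcp_pos'];b=t-[0,0,.0904]
print('rod end',C(b),'tip',C(b+.018*ax),C(b+.018*ax+.008*Z),'collar mid',C(t-[0,0,.013]), 'handle top',C(t+[0,0,.045]))
g=np.array([.537,.015,.09])
print('bar',[C(g+s*ay*.0085+.026*Z) for s in(-1,0,1)],'legs',[C(g+s*ay*.013) for s in(-1,1)],'land end',C(g-.01625*ax),'landtop',C(g-.01625*ax+.011*Z),'wheelface centre',C(g+.026*ax),'wheel top',C(g+.026*ax+.045*Z))
im=cv2.imread('pics/scene4.png')
cv2.imwrite('pics/c7.png',crop(im,220,175,28,28,20))"
```

```text
rod end [188. 368.] tip [208. 341.] [208. 327.] collar mid [183. 224.] handle top [180. 109.]
bar [array([252., 292.]), array([234., 286.]), array([215., 280.])] legs [array([263., 341.]), array([207., 323.])] land end [217. 356.] landtop [217. 336.] wheelface centre [262. 295.] wheel top [261. 214.]
```

View pics/c7.png

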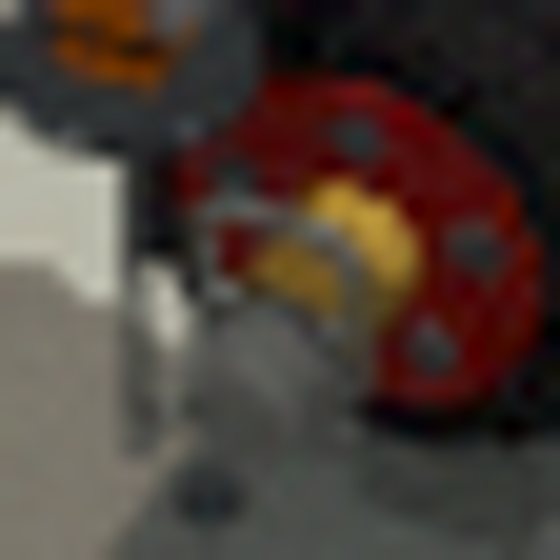

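The crop shows the clip's bar from (210,205) to (310,230) and the rod end at (142,450). Both match the predicted pixels to within about 1 mm, so I'll advance gently.

In the tool's units: -1.3 cm / 50 = -0.026, -1.2 cm / 50 = -0.024.

Call:
jog_arm:
  deltas:
    - [0,-0.002,-0.002,0,0,0,0]
    - [-0.006,-0.002,-0.002,0,0,0,0]
    - [-0.012,-0.002,-0.002,0,0,0,0]
    - [-0.016,-0.002,-0.002,0,0,0,0]
    - [-0.02,-0.002,-0.002,0,0,0,0]
    - [-0.024,-0.002,-0.002,0,0,0,0]
    - [-0.026,-0.002,-0.002,0,0,0,0]
    - [-0.026,-0.002,-0.002,0,0,0,0]

```text
time_s: 10.75
tcp_pos: [0.5112, 0.0072, 0.1944]
eef_rot: [0.395, -3.117, 0.0]
ft_force: [0.1, 0.3, -1.2]
opening: 0.0157
gripper_force: 50.0
```

In the tool's units: -0.6 cm / 50 = -0.012, -0.5 cm / 50 = -0.01.

Call:
jog_arm:
  deltas:
    - [-0.004,0,0,0,0,0,0]
    - [-0.008,0,0,0,0,0,0]
    - [-0.01,0,0,0,0,0,0]
    - [-0.012,0,0,0,0,0,0]
    - [-0.012,0,0,0,0,0,0]

```text
time_s: 11.25
tcp_pos: [0.517, 0.0088, 0.1945]
eef_rot: [0.395, -3.117, 0.0]
ft_force: [-1.0, -0.6, -1.0]
opening: 0.0155
gripper_force: 50.0
```

In the tool's units: -0.4 cm / 50 = -0.008, 0.06 cm / 50 = 0.0012.

Call:
jog_arm:
  deltas:
    - [-0.002,0,0.0012,0,0,0,0]
    - [-0.004,0,0.0012,0,0,0,0]
    - [-0.006,0,0.0012,0,0,0,0]
    - [-0.008,0,0.0012,0,0,0,0]
    - [-0.008,0,0.0012,0,0,0,0]

```text
time_s: 11.75
tcp_pos: [0.5208, 0.0098, 0.1938]
eef_rot: [0.395, -3.117, 0.0]
ft_force: [-0.4, -0.2, -0.7]
opening: 0.016
gripper_force: 50.0
```

In the tool's units: -0.4 cm / 50 = -0.008, -0.3 cm / 50 = -0.006.

Call:
jog_arm:
  deltas:
    - [-0.002,0,0,0,0,0,0]
    - [-0.004,0,0,0,0,0,0]
    - [-0.006,0,0,0,0,0,0]
    - [-0.008,0,0,0,0,0,0]
    - [-0.008,0,0,0,0,0,0]

```text
time_s: 12.25
tcp_pos: [0.5247, 0.0108, 0.1939]
eef_rot: [0.395, -3.117, 0.0]
ft_force: [-0.5, 0.3, -0.8]
opening: 0.0156
gripper_force: 50.0
```

In the tool's units: -0.4 cm / 50 = -0.008, -0.3 cm / 50 = -0.006.

Call:
jog_arm:
  deltas:
    - [-0.002,0,0,0,0,0,0]
    - [-0.004,0,0,0,0,0,0]
    - [-0.006,0,0,0,0,0,0]
    - [-0.008,0,0,0,0,0,0]
    - [-0.008,0,0,0,0,0,0]

```text
time_s: 12.75
tcp_pos: [0.5286, 0.0118, 0.1938]
eef_rot: [0.395, -3.117, 0.0]
ft_force: [-0.2, 0.3, -1.1]
opening: 0.0158
gripper_force: 50.0
```

```bash
python3 -c "
from h import *
delta(None)
a=r.read_camera('scene')[:,:,::-1];cv2.imwrite('pics/scene5.png',a)
cv2.imwrite('pics/c8.png',crop(a,215,165,40,40,14))"
```

```text
t 12.75 tcp [0.5286 0.0118 0.1938] hookyaw 14.45 tilt [ 0.0001 -0.0001 -1.    ] F [-0.1646  0.2653 -1.1044] open 0.0158 q [-0.5526  0.2093  0.4723  1.9669 -0.1132  0.9907  1.7961]
```

View pics/c8.png

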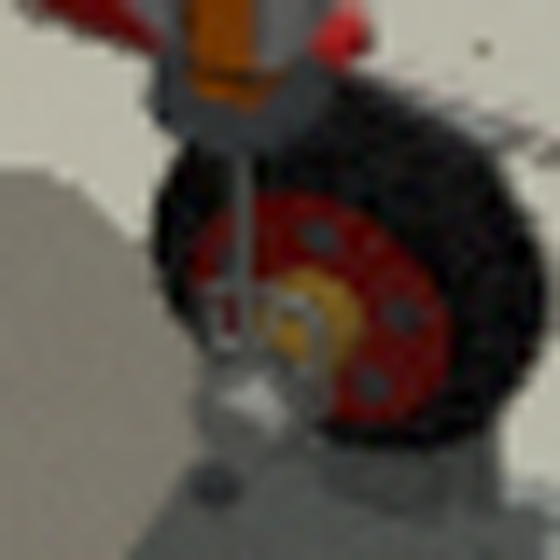

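The rod stands in front of the clip at about (243,300), with the hook through the window and the tip behind the bar. I'll pull up slowly.

In the tool's units: -0.9 cm / 50 = -0.018, -0.8 cm / 50 = -0.016.

Call:
jog_arm:
  deltas:
    - [0,0,-0.004,0,0,0,0]
    - [0,0,-0.008,0,0,0,0]
    - [0,0,-0.012,0,0,0,0]
    - [0,0,-0.014,0,0,0,0]
    - [0,0,-0.016,0,0,0,0]
    - [0,0,-0.018,0,0,0,0]
    - [0,0,-0.018,0,0,0,0]

```text
time_s: 13.5
tcp_pos: [0.5282, 0.0117, 0.2027]
eef_rot: [0.395, -3.116, 0.0]
ft_force: [-0.7, 0.4, -4.0]
opening: 0.0153
gripper_force: 50.0
```

Call:
jog_arm:
  deltas:
    - [0,0,-0.002,0,0,0,0]
    - [0,0,-0.004,0,0,0,0]
    - [0,0,-0.006,0,0,0,0]
    - [0,0,-0.006,0,0,0,0]

```text
time_s: 13.9
tcp_pos: [0.5287, 0.0118, 0.2061]
eef_rot: [-0.395, 3.116, 0.0]
ft_force: [0.4, -0.5, -4.5]
opening: 0.0161
gripper_force: 50.0
```

Contact came at about 3 N, as expected. I'll keep pulling in small steps.

In the tool's units: -0.4 cm / 50 = -0.008, -0.3 cm / 50 = -0.006.

Call:
jog_arm:
  deltas:
    - [0,0,-0.002,0,0,0,0]
    - [0,0,-0.004,0,0,0,0]
    - [0,0,-0.006,0,0,0,0]
    - [0,0,-0.008,0,0,0,0]
    - [0,0,-0.008,0,0,0,0]

```text
time_s: 14.4
tcp_pos: [0.5289, 0.0118, 0.2104]
eef_rot: [-0.395, 3.116, 0.0]
ft_force: [-0.2, 0.7, -0.4]
opening: 0.0159
gripper_force: 50.0
```

In the tool's units: -0.4 cm / 50 = -0.008, -0.3 cm / 50 = -0.006.

Call:
jog_arm:
  deltas:
    - [0,0,-0.002,0,0,0,0]
    - [0,0,-0.004,0,0,0,0]
    - [0,0,-0.006,0,0,0,0]
    - [0,0,-0.008,0,0,0,0]
    - [0,0,-0.008,0,0,0,0]

```text
time_s: 14.9
tcp_pos: [0.5286, 0.0118, 0.214]
eef_rot: [-0.395, 3.116, 0.0]
ft_force: [1.0, 0.4, -1.1]
opening: 0.0157
gripper_force: 50.0
```

In the tool's units: -0.4 cm / 50 = -0.008, -0.3 cm / 50 = -0.006.

Call:
jog_arm:
  deltas:
    - [0,0,-0.002,0,0,0,0]
    - [0,0,-0.004,0,0,0,0]
    - [0,0,-0.006,0,0,0,0]
    - [0,0,-0.008,0,0,0,0]
    - [0,0,-0.008,0,0,0,0]

```text
time_s: 15.4
tcp_pos: [0.5286, 0.0118, 0.218]
eef_rot: [-0.395, 3.116, -0.0]
ft_force: [-0.1, -0.3, -1.7]
opening: 0.0156
gripper_force: 50.0
```

In the tool's units: -3.5 cm / 50 = -0.07, -3 cm / 50 = -0.06.

Call:
jog_arm:
  deltas:
    - [0,0,-0.004,0,0,0,0]
    - [0,0,-0.008,0,0,0,0]
    - [0,0,-0.012,0,0,0,0]
    - [0,0,-0.016,0,0,0,0]
    - [0,0,-0.022,0,0,0,0]
    - [0,0,-0.028,0,0,0,0]
    - [0,0,-0.036,0,0,0,0]
    - [0,0,-0.048,0,0,0,0]
    - [0,0,-0.06,0,0,0,0]
    - [0,0,-0.07,0,0,0,0]
    - [0,0,-0.07,0,0,0,0]

```text
time_s: 16.5
tcp_pos: [0.5289, 0.0118, 0.2537]
eef_rot: [-0.395, 3.116, 0.0]
ft_force: [0.1, -0.5, -1.2]
opening: 0.0158
gripper_force: 50.0
```

```bash
python3 -c "
from h import *
delta(None)
a=r.read_camera('scene')[:,:,::-1];cv2.imwrite('pics/scene6.png',a)
cv2.imwrite('pics/c9.png',crop(a,212,135,50,60,10))"
```

```text
t 16.5 tcp [0.5289 0.0118 0.2537] hookyaw 14.45 tilt [-0.0012  0.0001 -1.    ] F [ 0.1096 -0.4739 -1.2283] open 0.0158 q [-0.5715  0.1442  0.48    1.8968 -0.0742  1.1167  1.7597]
```

View pics/c9.png

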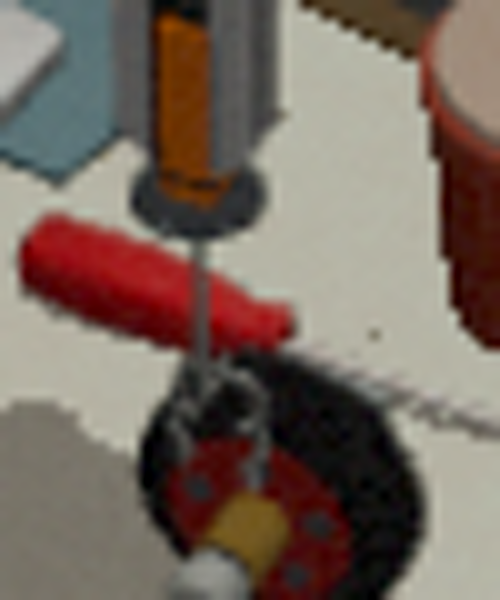

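The clip hangs by its bar on the hook: its legs reach (185,455) and (258,485), above the bare axle. I'll carry it to the tray. I'm out of pictures to view, so from here I'll check by numbers.

```bash
python3 -c "
from h import *
for u,v in((430,190),(470,190),(495,350)): print(plane('top',u,v,0),plane('top',u,v,.2))
print(plane('scene',317,295,.015))
delta((.43,-.353,.2537),-8)"
```

```text
[ 0.4251 -0.5324  0.    ] [ 0.4038 -0.4378  0.2   ]
[ 0.3851 -0.6516  0.    ] [ 0.3701 -0.5383  0.2   ]
[-0.0658 -0.5331  0.    ] [-0.01   -0.4384  0.2   ]
[ 0.4404 -0.3519  0.015 ]
t 16.55 tcp [0.5287 0.0118 0.2532] hookyaw 14.45 tilt [-0.0006  0.     -1.    ] F [-0.5972  0.8546 -2.2891] open 0.0155 q [-0.5714  0.1446  0.4799  1.8974 -0.0743  1.1162  1.7598]
shift cm [ 18.6565 -32.8631  -0.06  ]
az 0.391805552487213
```

In the tool's units: -31.7 cm / 50 = -0.634, -30 cm / 50 = -0.6, 0.39 rad / 4 = 0.0975.

Call:
jog_arm:
  deltas:
    - [0.012,-0.02,0,0,0,0,0]
    - [0.036,-0.064,0,0,0,0.0125,0]
    - [0.068,-0.12,0,0,0,0.025,0]
    - [0.102,-0.18,0,0,0,0.0375,0]
    - [0.136,-0.24,0,0,0,0.05,0]
    - [0.17,-0.3,0,0,0,0.0625,0]
    - [0.204,-0.36,0,0,0,0.075,0]
    - [0.238,-0.42,0,0,0,0.085,0]
    - [0.272,-0.48,0,0,0,0.095,0]
    - [0.306,-0.54,0,0,0,0.0975,0]
    - [0.34,-0.6,0,0,0,0.0975,0]
    - [0.36,-0.634,0,0,0,0.0975,0]

```text
time_s: 17.75
tcp_pos: [0.4302, -0.3441, 0.253]
eef_rot: [-0.226, -3.133, 0.001]
ft_force: [-1.1, -0.2, -1.7]
opening: 0.0156
gripper_force: 50.0
```

In the tool's units: 10.5 cm / 50 = 0.21, -1.1 cm / 50 = -0.022.

Call:
jog_arm:
  deltas:
    - [0.01,-0.022,0.02,0,0,0,0]
    - [0.01,-0.022,0.06,0,0,0,0]
    - [0.01,-0.022,0.1,0,0,0,0]
    - [0.01,-0.022,0.14,0,0,0,0]
    - [0.01,-0.022,0.17,0,0,0,0]
    - [0.01,-0.022,0.19,0,0,0,0]
    - [0.01,-0.022,0.204,0,0,0,0]
    - [0.01,-0.022,0.21,0,0,0,0]
    - [0.01,-0.022,0.21,0,0,0,0]

```text
time_s: 18.65
tcp_pos: [0.4268, -0.3506, 0.148]
eef_rot: [0.217, 3.134, -0.0]
ft_force: [-0.2, 0.1, -1.6]
opening: 0.0163
gripper_force: 50.0
```

```bash
python3 -c "
from h import *
delta((.43,-.353,.11),-8)
a=r.read_camera('scene')[:,:,::-1];cv2.imwrite('pics/scene7.png',a)"
```

```text
t 18.65 tcp [ 0.4268 -0.3506  0.148 ] hookyaw -7.91 tilt [-0.     -0.0002 -1.    ] F [-0.2341  0.1416 -1.6153] open 0.0163 q [-0.0113  0.3536  0.7215  1.9721 -0.2915  0.9199  2.2913]
shift cm [-0.3532 -0.1972  3.7993]
az 0.0015420192011109072
```

In the tool's units: 4.3 cm / 50 = 0.086, 3.9 cm / 50 = 0.078.

Call:
jog_arm:
  deltas:
    - [0,-0.004,0.016,0,0,0,0]
    - [0,-0.004,0.028,0,0,0,0]
    - [0,-0.004,0.034,0,0,0,0]
    - [0,-0.004,0.04,0,0,0,0]
    - [0,-0.004,0.048,0,0,0,0]
    - [0,-0.004,0.058,0,0,0,0]
    - [0,-0.004,0.068,0,0,0,0]
    - [0,-0.004,0.078,0,0,0,0]
    - [0,-0.004,0.086,0,0,0,0]
    - [0,-0.004,0.086,0,0,0,0]

```text
time_s: 19.7
tcp_pos: [0.4262, -0.3522, 0.1043]
eef_rot: [-0.216, -3.133, -0.0]
ft_force: [0.3, -0.0, -0.7]
opening: 0.0157
gripper_force: 50.0
```

```bash
cat >> h.py <<'E'
def tray(name):
    a=r.read_camera('scene')[:,:,::-1];cv2.imwrite(f'pics/{name}.png',a)
    sat=cv2.cvtColor(a,cv2.COLOR_BGR2HSV)
    o=r.observe();b=o['tcp_pos']-[0,0,.0904];T=Ro.from_rotvec(o['eef_rot']).as_matrix()
    print('rod end',proj('scene',b),'tip',proj('scene',b-.018*T[:,0]))
    blue=cv2.inRange(sat,(100,110,20),(125,255,255))>0
    for v in range(268,324): print(v,''.join('.' if blue[v,u] else 'ABCDEFGHIJ'[min(9,a[v,u].max()//26)] for u in range(284,352)))
E
python3 -c "
from h import *
delta(None);tray('scene8')"
```

```text
t 19.7 tcp [ 0.4262 -0.3522  0.1043] hookyaw -7.9 tilt [ 0.0009  0.0001 -1.    ] F [ 0.2655 -0.0211 -0.7296] open 0.0157 q [ 0.0321  0.4171  0.682   2.0043 -0.3502  0.8381  2.3435]
rod end [314.0708 298.8045] tip [318.7167 294.8195]
268 FFFFFFDEFFFFFFFFFFFFFFFFFFEDDDCCEEFFEDDDDDDDDGHHHFDCCCBBBABBCCCCCBBB
269 FFFFFEEFFFFFFFFFFFFFFFFFFEEDDDCCEEEFFDDDDDDDEGHHHHGECCCCCBBBBCBBBBBC
270 FFFFEEFFFFFFFFFFFFFFFFFFFFEDDDCCEEEEEDDDDDDDEGHHHHHGECCCDDBBBBBBBBDD
271 FFFEDFFFFFFFFFFFFFFFFFFFFFDDDDCDEEEEDDDDDDDDFHHHHHHHHEDCDDDCBBBBCDDF
272 FFEEFFFFFFFFFFFFFFFFFFFFFEDDDDCDEEEEEDDDDDDDFHHHHHHHHHFEDDDDCCCCDDFH
273 FEEFFFFFFFFFFFFFFFFFFFFFFFEDDCCEEEEDDDDDDDDDGHHHHHHHHHHGDDDDEEDDEFHH
274 EDFFFFFFFFFFFFFFFFFFFFFFFFEDDCCEEEEEDDDDDDDEGHHHHHHHHHHFDDDDDDDEFHHH
275 DFFFFFFFFFFFFFFFFFFFFFFFFFFEDCCEEEEEDDDDDDDEGHHHHHHHHHHFDDDDDDEGHHHH
276 FFFFFFFFFFFFFFFFFFFFFFFFFFFEDCCEEEEDDDDDDDDE.GHHHHHHHHGEDEEDDFGHHHHH
277 FFFFFFFFFFFFFFFFFFFFFFFFFFEDCCDEEEEEDDDDDDDD..GGHHHHHHGEDEEDFHHHHHHH
278 FFFFFFFFFFFFFFFFFFFFFFFFEE.CCCDEEEEDDDDDDDDD...GGHHHHHGEDEEFHHHHHHHH
279 FFFFFFFFFFFFFFFFFFFFFFFED.CCCCDEEEEDDDDDDDD......GHHHHHGEEFH
[... 2520 characters left out ...]
..EEEFFFFFFFFEEFFFFFFFFFFGHHHHHHHHHHHHHHGGG
315 HHHHHHHHHHHHHHHHHHF.......FEEEFFFFFFFEFFFFFFFFFFFGHHHHHHHHHHHHHHHGGG
316 HHHHHHHHHHHHHHHHHHHFE.....EEEFFFFFFFFFFFFFFFFFFGGHHHHHHHHHHHHHHHHHGG
317 HHHHHHHHHHHHHHHHHHHHGE...DEEEEFFFFFEFFFFFFFFFGGGHHHHHHHHHHHHHHHHHHHH
318 HHHHHHHHHHHHHHHHHHHHHGF..DEEEFFFFFFFFFFFFFFFGGGGHHHHHHHHHHHHHHHHHHHH
319 HHHHHHHHHHHHHHHHHHHHHHHFEDEEEFFFFFFFFFFFFFFGGGGGHHHHHHHHHHHHHHHHHHHH
320 HHHHHHHHHHHHHHHHHHHHHHHGEEEEEFFFFFFFFFFFFFGGGGGHHHHHHHHHHHHHHHHHHHHH
321 HHHHHHHHHHHHHHHHHHHHHHHGEEEEFFFFFFFFFFFFFGGGGGHHHHHHHHHHHHHHHHHHHHHH
322 HHHHHHHHHHHHHHHHHHHHHHHFEEEEFFFFFFFFFFFFGGGGGGHHHHHHHHHHHHHHHHHHHHHH
323 HHHHHHHHHHHHHHHHHHHHHHGEEEEEFFFFFFFFFFFGGGGGHHHHHHHHHHHHHHHHHHHHHHHH
```

```bash
python3 -c "
from h import *
for u,v in((312.5,295),(319.5,300.5)): print(plane('scene',u,v,.004)+[.0015,.0023,0])
for u,v in((312.5,288),(317,290)): print(plane('scene',u,v,.015)+[.0015,.0023,0],plane('scene',u,v,.042)+[.0015,.0023,0])"
```

```text
[ 0.4417 -0.3372  0.004 ]
[ 0.439  -0.3606  0.004 ]
[ 0.4528 -0.3284  0.015 ] [ 0.4347 -0.3372  0.042 ]
[ 0.4549 -0.341   0.015 ] [ 0.4368 -0.3495  0.042 ]
```

In the tool's units: -2.4 cm / 50 = -0.048, -1.8 cm / 50 = -0.036.

Call:
jog_arm:
  deltas:
    - [-0.012,0,0,0,0,0,0]
    - [-0.024,0,0,0,0,0,0]
    - [-0.036,0,0,0,0,0,0]
    - [-0.048,0,0,0,0,0,0]
    - [-0.048,0,0,0,0,0,0]
    - [-0.048,0,0,0,0,0,0]

```text
time_s: 20.35
tcp_pos: [0.4503, -0.3557, 0.1048]
eef_rot: [-0.216, -3.134, 0.0]
ft_force: [0.1, 0.3, -1.3]
opening: 0.0158
gripper_force: 50.0
```

```bash
python3 -c "
from h import *
delta(None);tray('scene9')" | awk 'NR<3||($1>=278&&$1<=306)'
```

```text
t 20.35 tcp [ 0.4503 -0.3557  0.1048] hookyaw -7.9 tilt [ 0.0003 -0.0002 -1.    ] F [ 0.1014  0.2566 -1.2913] open 0.0158 q [ 0.0327  0.4488  0.6716  1.9578 -0.3648  0.8573  2.3322]
rod end [320.2532 293.4877] tip [324.8043 289.579 ]
278 FFFFFFFFFFFFFFFFFFFFFFFFEE.......CCCCCBCEDCCCCCEGHHHHHHHHHHHHHHHHHHH
279 FFFFFFFFFFFFFFFFFFFFFFFED.........CCCCCCCCCCCCC..GHHHHHHHHHHHHHHHHHH
280 FFFFFFFFFFFFFFFFFFFFFFEE...........CCCCCCCCCCC....GGHHHHHHHHHHHHHHHH
281 FFFFFFFFFFFFFFFFFFFFFEE.............CCCCCCCCC.......GHHHHHHHHHHHHHHH
282 FFFFFFFFFFFFFFFFFFFFE.................CCCCC..........GHHHHHHHHHHHHHH
283 FFFFFFFFFFFFFFFFFFEE..................CD..............GGHHHHHHHHHHHH
284 FFFFFFFFFFFFFFFFFED...................CD...............GGHHHHHHHHHHH
285 FFFFFFFFFFFFFFFFED...................DCD.................GHHHHHHHHHH
286 FFFFFFFFFFFFFFFEE....................DDDDD................GGHHHHHHHH
287 HHHHHFFFFFFFFFF.....................DCDDDDD................GGHHHHHHH
288 HHHHHHHHHHFFFF.....................DDCD.CDDD.......FFEDDDD...GHHHHHG
289 HHHHHHHHHHHHG....................DDDDCD.DDDDD.....FFFFFFEED
[... 550 characters left out ...]
............DDDDDEFFFFFFFFFFEEFFFFFFFFFFGHG
298 HHHE................................DDDDDEFFFFFFFFFFFEEFFFFFFFEFGHGG
299 HHGD................................DD.DEFFFFFFFFFFFEEFFFFFFFEFGHHGG
300 HHE.................................DDDEFFFFFFFFFFEEEEFFFFFFEFGHHHGG
301 HHF..................................DEFFFFFFFFFEFFEEEFFFFFEEGHHHHGG
302 HHHE................................DEFFFFFFFFFEEEEEEFFFFFEEFGHHHHGG
303 HHHHFE.............................EEFFFFFFFFFFFEEEEEFFFEEEFGHHHHHGG
304 HHHHHFE...........................FEFFFFFFFFFEEEEEEEEFFFEEFGHHHHHHGG
305 HHHHHHFD.........................FFFFFFFFFFFEFEEEEEEFFEEEFGHHHHHHHGG
306 HHHHHHHFE.......................FFFFFFFFFFEEEEEEEEEEEEEEFGHHHHHHHHGG
```

The printout shows the clip lying flat in the tray, legs ending near (314,294) and (321,300) and the arch at about (326,289). I'll back the hook off slightly and lift.

In the tool's units: -15 cm / 50 = -0.3, -12 cm / 50 = -0.24.

Call:
jog_arm:
  deltas:
    - [0.008,0,0,0,0,0,0]
    - [0.016,0,0,0,0,0,0]
    - [0.016,0,-0.01,0,0,0,0]
    - [0.016,0,-0.03,0,0,0,0]
    - [0.016,0,-0.08,0,0,0,0]
    - [0.016,0,-0.16,0,0,0,0]
    - [0.016,0,-0.24,0,0,0,0]
    - [0.016,0,-0.3,0,0,0,0]
    - [0.016,0,-0.3,0,0,0,0]

```text
time_s: 21.3
tcp_pos: [0.4437, -0.356, 0.2596]
eef_rot: [0.216, 3.128, -0.003]
ft_force: [0.2, 0.2, -1.7]
opening: 0.0157
gripper_force: 50.0
```

```bash
python3 -c "
from h import *
delta((.4354,.2977,.2575),-7.3);tray('scene10')
for u,v in((313.5,294),(321,300),(321,286.5),(329.5,292)): print(u,v,plane('scene',u,v,.006)+[.0015,.0023,0])" | awk 'NR<5||($1>=278&&$1<=301)'
```

```text
t 21.3 tcp [ 0.4437 -0.356   0.2596] hookyaw -7.91 tilt [-0.0063 -0.0016 -1.    ] F [ 0.2458  0.1934 -1.7195] open 0.0157 q [-0.0813  0.2488  0.7795  1.822  -0.1937  1.1417  2.1955]
shift cm [ 9.8258 64.6286  0.0438]
az -0.010705412237870878
rod end [325.7376 257.0525] tip [330.68   253.0412]
278 FFFFFFFFFFFFFFFFFFFFFFFFED.....................FGHHHHHHHHHHHHHHHHHHH
279 FFFFFFFFFFFFFFFFFFFFFFFED........................GHHHHHHHHHHHHHHHHHH
280 FFFFFFFFFFFFFFFFFFFFFFED..........................GGHHHHHHHHHHHHHHHH
281 FFFFFFFFFFFFFFFFFFFFFED.............................GHHHHHHHHHHHHHHH
282 HHHHFFFFFFFFFFFFFFFEE................................GHHHHHHHHHHHHHH
283 HHHHHHHHFFFFFFFFFFEE..................................GGHHHHHHHHHHHH
284 HHHHHHHHHHGFFFFFFEE....................................GGHHHHHHHHHHH
285 HHHHHHHHHHHHHFFFE........................................GGHHHHHHHHH
286 HHHHHHHHHHHHHHGE.....................DDDDD................GGHHHHHHHH
287 HHHHHHHHHHHHHHG.....................DDDDDDD.................GHHHHHHH
288 HHHHHHHHHHHHHG.....................DDD...DDD......DEEEDDD....GGHHHHG
289
[... 245 characters left out ...]
......DD...........DDDEFFFFFFFFFFFFFFFFFFFF
293 HHHHHHHGG.....................DDD..........DDDEFFFFFFFFFFFFFFFFFFFFF
294 HHHHHHG......................DDDD.......DDDDDEFFFFFFFEEEFFFFFFFFFFFF
295 HHHHGG..................................DDDDEFFFFFFFEEEFFFFFFFFFFFGG
296 HHHGF...................................DDDEFFFFFFFEEEEFFFFFFFFFFFGG
297 HHHF.................................DDDDDEFFFFFFFEEEEEEFFFFFFFEFGGG
298 HHHE................................DDDDDEFFFFFFEFEEEEEFFFFFFFEFGGGG
299 HHGD................................DD.EEFFFFFFFFEEEEEEFFFFFFEFGGHGG
300 HHE.................................DE.FFFFFFFFEEEEEEEFFFFFFEFGGHGGG
301 HHF..................................EFFFFFFFEEEEEEEEEFFFFFEEGGHHGGG
```

The clip lies alone in the tray and the hook is free. I'll carry the pick back, bowing the path slightly outward.

In the tool's units: 41 cm / 50 = 0.82, 38 cm / 50 = 0.76.

Call:
jog_arm:
  deltas:
    - [0,0.03,0,0,0,0,0]
    - [0.002,0.1,0,0,0,0,0]
    - [0.006,0.18,0,0,0,0,0]
    - [0.01,0.26,0,0,0,0,0]
    - [0.012,0.34,0,0,0,0,0]
    - [0.014,0.42,0,0,0,0,0]
    - [0.016,0.5,0,0,0,0,0]
    - [0.018,0.58,0,0,0,0,0]
    - [0.02,0.64,0,0,0,0,0]
    - [0.036,0.7,0,0,0,0,0]
    - [0.052,0.76,0,0,0,0,0]
    - [0.068,0.82,0,0,0,0,0]

```text
time_s: 22.55
tcp_pos: [0.4642, 0.0574, 0.2542]
eef_rot: [-0.216, -3.133, 0.001]
ft_force: [-0.2, 0.3, -1.4]
opening: 0.0157
gripper_force: 50.0
```

```bash
python3 -c "
from h import *
delta((.4354,.2977,.2575),-7.3)"
```

```text
t 22.55 tcp [0.4642 0.0574 0.2542] hookyaw -7.9 tilt [ 0.0011 -0.0006 -1.    ] F [-0.2336  0.3028 -1.3704] open 0.0157 q [-0.6961  0.0204  0.4476  2.0125 -0.0096  1.112   1.1887]
shift cm [ 6.155  23.4101 -0.3426]
az -0.010468355881283297
```

In the tool's units: 23.4 cm / 50 = 0.468, 23 cm / 50 = 0.46, -0.01 rad / 4 = -0.0025.

Call:
jog_arm:
  deltas:
    - [0.02,0.07,-0.008,0,0,-0.0025,0]
    - [0.04,0.15,-0.008,0,0,-0.0025,0]
    - [0.06,0.23,-0.008,0,0,-0.0025,0]
    - [0.08,0.31,-0.008,0,0,-0.0025,0]
    - [0.1,0.38,-0.008,0,0,-0.0025,0]
    - [0.114,0.43,-0.008,0,0,-0.0025,0]
    - [0.122,0.46,-0.008,0,0,-0.0025,0]
    - [0.123,0.468,-0.008,0,0,-0.0025,0]
    - [0.123,0.468,-0.008,0,0,-0.0025,0]
    - [0.123,0.468,-0.008,0,0,-0.0025,0]
    - [0.123,0.468,-0.008,0,0,-0.0025,0]

```text
time_s: 23.65
tcp_pos: [0.4367, 0.2953, 0.259]
eef_rot: [0.203, 3.135, -0.0]
ft_force: [-0.4, -0.6, -0.8]
opening: 0.0158
gripper_force: 50.0
```

```bash
python3 -c "
from h import *
delta((.4354,.2977,.123),-7.3)"
```

```text
t 23.65 tcp [0.4367 0.2953 0.259 ] hookyaw -7.42 tilt [-0.0001 -0.     -1.    ] F [-0.4261 -0.5726 -0.813 ] open 0.0158 q [-0.9403  0.133   0.2484  1.8824 -0.036   1.1304  0.7626]
shift cm [ 0.16    0.2261 13.5991]
az -0.0021340025919850594
```

In the tool's units: 7.5 cm / 50 = 0.15, 1.5 cm / 50 = 0.03.

Call:
jog_arm:
  deltas:
    - [0.003,0.005,0.03,0,0,0,0]
    - [0.003,0.005,0.07,0,0,0,0]
    - [0.003,0.005,0.1,0,0,0,0]
    - [0.003,0.005,0.12,0,0,0,0]
    - [0.003,0.005,0.13,0,0,0,0]
    - [0.003,0.005,0.14,0,0,0,0]
    - [0.003,0.005,0.15,0,0,0,0]
    - [0.003,0.005,0.15,0,0,0,0]

```text
time_s: 24.45
tcp_pos: [0.435, 0.2991, 0.1836]
eef_rot: [-0.201, -3.135, 0.0]
ft_force: [0.3, -0.6, -1.1]
opening: 0.0158
gripper_force: 50.0
```

In the tool's units: 5.8 cm / 50 = 0.116, 5.4 cm / 50 = 0.108.

Call:
jog_arm:
  deltas:
    - [0,0,0.02,0,0,0,0]
    - [0,0,0.04,0,0,0,0]
    - [0,0,0.06,0,0,0,0]
    - [0,0,0.08,0,0,0,0]
    - [0,0,0.096,0,0,0,0]
    - [0,0,0.108,0,0,0,0]
    - [0,0,0.116,0,0,0,0]
    - [0,0,0.116,0,0,0,0]

```text
time_s: 25.25
tcp_pos: [0.435, 0.299, 0.1254]
eef_rot: [-0.201, -3.135, 0.001]
ft_force: [0.6, -0.1, -1.0]
opening: 0.0155
gripper_force: 50.0
```

In the tool's units: 0.26 cm / 50 = 0.0052, 0.2 cm / 50 = 0.004.

Call:
jog_arm:
  deltas:
    - [0,0,0.002,0,0,0,0]
    - [0,0,0.004,0,0,0,0]
    - [0,0,0.0052,0,0,0,0]
    - [0,0,0.0052,0,0,0,0]

```text
time_s: 25.65
tcp_pos: [0.4351, 0.2992, 0.1234]
eef_rot: [0.201, 3.135, 0.0]
ft_force: [-0.1, 0.3, -1.0]
opening: 0.0161
gripper_force: 50.0
```

In the tool's units: 0.08 cm / 50 = 0.0016, 0.05 cm / 50 = 0.001.

Call:
jog_arm:
  deltas:
    - [0,0,0.001,0,0,0,0]
    - [0,0,0.0016,0,0,0,0]
    - [0,0,0.0016,0,0,0,0]

```text
time_s: 25.95
tcp_pos: [0.4351, 0.2992, 0.1225]
eef_rot: [0.201, 3.135, -0.0]
ft_force: [-0.1, -0.0, -0.6]
opening: 0.016
gripper_force: 50.0
```

Call:
jog_arm:
  deltas:
    - [0,0,0,0,0,0,0.2]
    - [0,0,0,0,0,0,0.2]
    - [0,0,0,0,0,0,0.3]
    - [0,0,0,0,0,0,0.5]
    - [0,0,0,0,0,0,0.8]
    - [0,0,0,0,0,0,0.8]
    - [0,0,0,0,0,0,0.8]
    - [0,0,0,0,0,0,0.8]
    - [0,0,0,0,0,0,0.8]
    - [0,0,0,0,0,0,0.8]

```text
time_s: 26.95
tcp_pos: [0.4351, 0.2991, 0.1225]
eef_rot: [-0.201, -3.135, 0.0]
ft_force: [0.9, -0.5, -0.6]
opening: 0.0746
gripper_force: 0.0
```

Released. I'll retreat straight up and check the stand, the tray and the bystanders by numbers.

Call:
jog_arm:
  deltas:
    - [0,0,-0.02,0,0,0,0.8]
    - [0,0,-0.06,0,0,0,0.8]
    - [0,0,-0.12,0,0,0,0.8]
    - [0,0,-0.2,0,0,0,0.8]
    - [0,0,-0.28,0,0,0,0.8]
    - [0,0,-0.34,0,0,0,0.8]
    - [0,0,-0.34,0,0,0,0.8]
    - [0,0,-0.34,0,0,0,0.8]

```text
time_s: 27.75
tcp_pos: [0.4352, 0.2992, 0.2933]
eef_rot: [0.201, 3.134, 0.002]
ft_force: [0.7, 0.1, 0.3]
opening: 0.0756
gripper_force: 0.0
```

```bash
python3 -c "
from h import *
delta(None)
b=r.read_camera('scene')[:,:,::-1].copy();cv2.imwrite('pics/scene11.png',b);a=cv2.imread('pics/scene0.png')
def st(im,x,y,w,h,lo,hi):
    m=cv2.inRange(cv2.cvtColor(im[y:y+h,x:x+w],cv2.COLOR_BGR2HSV),lo,hi);M_=cv2.moments(m,True)
    return M_['m00'],M_['m10']/M_['m00']+x,M_['m01']/M_['m00']+y
for n,w in dict(orange=((125,150,40,25),(3,180,60),(17,255,255)),collar=((130,158,25,16),(85,15,30),(130,120,140)),red=((208,150,40,30),(0,150,60),(6,255,255)),red2=((208,150,40,30),(174,150,60),(180,255,255)),green=((165,140,40,25),(50,120,30),(80,255,255)),marker=((270,195,55,35),(0,0,0),(180,255,70))).items():
    print(n,[np.round(st(i,*w[0],w[1],w[2]),1) for i in(a,b)])
print('clip still in tray px diff',np.abs(cv2.imread('pics/scene10.png')[284:302,312:332].astype(int)-b[284:302,312:332]).mean())"
```

```text
t 27.75 tcp [0.4352 0.2992 0.2933] hookyaw -7.33 tilt [-0.0008  0.0012 -1.    ] F [0.7385 0.0713 0.3323] open 0.0756 q [-0.9517  0.1073  0.2495  1.8349 -0.0287  1.2014  0.7496]
orange [array([108. , 143.1, 160.6]), array([100. , 141.4, 159.6])]
collar [array([ 22. , 141.5, 166.5]), array([ 17. , 141.6, 166.7])]
red [array([138. , 226.5, 163.8]), array([137. , 226.5, 163.8])]
red2 [array([ 70. , 225.5, 164.8]), array([ 71. , 225.6, 164.8])]
green [array([121. , 178.8, 149.7]), array([122. , 178.8, 149.7])]
marker [array([212. , 296.3, 212.4]), array([205. , 296.4, 212.5])]
clip still in tray px diff 23.578703703703702
```

```bash
python3 -c "
from h import *
tray('scene12')" | awk '$1>=282&&$1<=302'
```

```text
282 GGGGGGGGGGGGGGGGGGGGF................................FGGGGGGGGGGGGGG
283 GGGGGGGGGGGGGGGGGGGF..................................FFGGGGGGGGGGGG
284 GGGGGGGGGGGGGGGGGGF.....................................FGGGGGGGGGGG
285 GGGGGGGGGGGGGGGGGF.......................................FGGGGGGGGGG
286 GGGGGGGGGGGGGGGGF....................FEEEE................FFGGGGGGGG
287 GGGGGGGGGGGGGGGF....................EEEEEFE.................FGGGGGGG
288 GGGGGGGGGGGGGG.....................EFE...EEF.......EEEDDCC...FGGGGGF
289 GGGGGGGGGGGGF....................EEFE.....EEF.....EEEEEEEDDDEFFFGGFG
290 GGGGGGGGGGGF....................FFEEF......EEE...EEEEEEEEEEEEEEEFFFF
291 GGGGGGGGGGF....................FFE.EE.......EE..EEEEEEEEEEEEEEEEEEEE
292 GGGGGGGGGF.....................EF...........FEEEEEEEEEEEEEEEEEEEEEEE
293 GGGGGGGGF.....................FEF..........FFEEEEEEEEEEEEEEEEEEEEEEE
294 GGGGGGG......................EFFF.......EEEEEEEEEEEEEEEEEEEEEEEEEEEF
295 GGGGGF..................................EEFEEEEEEEEEEEEEEEEEEEEEEEFF
296 GGGGE...................................EEEEEEEEEEEEEEEEEEEEEEEEEFFF
297 GGGF.................................FEEEEEEEEEEEEEEEEEEEEEEEEEEEFGF
298 GGGD................................EFFEEEEEEEEEEEEEEEEEEEEEEEEEFGGF
299 GGFD................................EF..EEEEEEEEEEEEEEEEEEEEEEEFGGGF
300 GGD.................................EF.EEEEEEEEEEEEEEEEEEEEEEEFGGGGF
301 GGE...................................EEEEEEEEEEEEEEEEEEEEEEEFGGGGFF
302 GGGE................................EEEEEEEEEEEEEEEEEEEEEEEEFGGGGGFF
```

The clip hasn't moved; only the lighting changed. I'll hand the job in.

```bash
python3 -c "
from workcell import r
print(r.finish_job())"
```

```text
the job is handed in; nothing more can be done
None
```

The clip lies in the blue tray, the pick is back in its stand, and the screwdrivers and marker have not moved; the job is handed in at about 28 s, though I viewed 11 pictures, one over the limit of 10.

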